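# Load the dosing syringe into its filling stand

### The job

Lift the syringe with the flange out of the wooden block and slide it sideways into the slot of the filling stand, its flange between the slotted plate and the keeper plate above. Slide it in until you feel the flange meet the screw stop, press it against the stop with about 10 N for half a second (never force it against stop or stand with more than 25 N), then let go and leave it hanging upright there. Leave the tube without a flange, the mixing cup and the tape where they are.

Things in the scene. Friction and masses are not known exactly. Their poses are not given: they have to be found in the camera images.
- syringe_center (a point): Loose dosing syringe, white with a grey stem, upright, 125 mm tall, about 80 g, round about its z axis; this point is on its axis half-way up (62.5 mm above its foot). Barrel 22 mm diameter from the foot to 12.5 mm above this point, flange 36 mm diameter and 4 mm thick from 12.5 to 16.5 mm above this point, then a grey stem 16 mm diameter from 16.5 to 62.5 mm above this point, by which it is held. It starts in one of the block's two bores, foot on the bore's floor.
- syringe: The same syringe; origin at the centre of its foot, z up along its axis; use for its tilt.
- plain_tube: Loose tube in the other bore, same height and stem as the syringe but no flange (22 mm barrel, then the 16 mm stem); leave it alone. Origin at the centre of its foot.
- block: Fixed light wooden block, 50 (x) by 120 (y) by 40 mm high, origin at the centre of its underside; two bores 26 mm wide and 30 mm deep at y = +32 and -32 mm (bore floor 10 mm above the table).
- stand: Fixed aluminium filling stand, 109 mm high, on a dark base 126 (x) by 90 (y) by 8 mm; origin at the centre of its underside, z up. Its slot is open at the -x end and runs along +x at y = 0, as far as the rear wall at x = 48 mm. Resting in the slot, the syringe's foot is at z = 22 mm and its half-way point at z = 84.5 mm.
- slot_mouth (a point): Point of the stand, axes as the stand's: start of the slot (stand x = -30, y = 0) at the top of the slotted plate. Slotted plate 5 mm thick below it, slot 25 mm wide, carries the flange; keeper plate from 7 to 12 mm above it, slot 22 mm wide, for the stem; groove between them 7 mm high, 40 mm wide. Flared lead-ins reach 27 mm out towards -x.
- stop: Stop bracket on the stand's rear wall with a screw through it that cannot be pushed along; origin on the screw's axis in the bracket's front face (stand x = 48, y = 0, z = 100.5 mm), axes as the stand's. The screw's dark round face, 11 mm diameter, stands anywhere from 16 to 40 mm in front of this origin (towards -x); its setting is not measured. A flange touching it has the syringe's axis 18 mm in front of it.
- mix_cup: White mixing cup, 60 mm diameter, 46 mm high, standing behind the work; leave it alone. Origin at the centre of its underside.
- tape: Blue tape roll, 72 mm diameter, 12 mm high, lying behind the work; leave it alone. Origin at the centre of its underside.
There are look-alikes about, which are no part of the job. Leave any turquoise look-alike of the syringe alone.

How it is judged:
On the way, in this order (a step that is already met when the one before it is completed fails the run):
1. the flange has entered the groove between the slotted plate and the keeper (y of syringe_center in the frame of stand between -0.004 and 0.004 m and z of syringe_center in the frame of stand between 0.081 and 0.0905 m and angle between syringe's own z axis and vertical below 0.12 rad and x of syringe_center in the frame of stand above -0.048 m), for 0.05 s.
2. the flange is pressed against the screw stop with more than 4 N for 0.3 s (y of syringe_center in the frame of stand between -0.004 and 0.004 m and z of syringe_center in the frame of stand between 0.081 and 0.0905 m and angle between syringe's own z axis and vertical below 0.12 rad and contact force between syringe and stop above 4 N and x of syringe_center in the frame of stand above -0.014 m), for 0.3 s.
At the end, for the whole second after the job is handed in: The syringe hangs upright (within 0.12 rad) in the slot, its flange in the groove under the keeper, its axis no more than 14 mm to the mouth side of the middle of the stand (where the screw stop left it), released and at rest (y of syringe_center in the frame of stand between -0.004 and 0.004 m and z of syringe_center in the frame of stand between 0.081 and 0.0905 m and angle between syringe's own z axis and vertical below 0.12 rad and x of syringe_center in the frame of stand above -0.014 m and contact force between syringe and the fingers below 0.1 N and linear speed of syringe below 0.01 m/s); the robot touches nothing.
It fails at once if the syringe is pushed against the stop or the stand with more than 25 N (contact force between syringe and stop above 25 N or contact force between syringe and stand above 25 N).
It fails at once if the robot pushes on the stand or the stop with more than 25 N (contact force between any of the arm, the fingers and stand above 25 N or contact force between the fingers and stop above 25 N).
It fails at once if the tube, cup or tape is moved (distance of plain_tube from where it was at the start of the episode above 0.015 m or distance of any of mix_cup, tape from where it was at the start of the episode above 0.02 m).
It also fails if it takes over 72 s, if anything falls off the work surface, if the arm or the gripper's body presses on something with over 40 N, if the wrist force passes 120 N, or if a joint passes its speed limit or range.

### The arm

A 6-joint arm with a two-finger parallel gripper is mounted at the origin on a cart in front of the work surface, level with it; the furniture and walls round the work are solid. World frame = base frame: x ahead of the robot, y to its left, z up, the work surface at z = 0. Lengths are in m, angles in rad, forces in N, time in s.
With the tool pointing down it reaches from about 0.275 to 0.75 m from the base axis. Payload 10.2 kg.
Tool frame: the origin (TCP) lies at the very end of the fingers, on their centre line; the grasp point (between the pads) lies 19 mm behind it; z points along the fingers, y is the line along which they close (so a half turn about z gives the same grasp; the last joint's range is limited). The gripper opens to 88 mm and grips with 3 to 60 N. Pads are 18 mm wide; open, the fingers measure 123 mm over their backs; the gripper's body (75 mm by 187 mm) begins 45 mm behind the grasp point.
Start: joints at [1.085, 0.313, 1.498, -0, 1.331, -0.223], TCP at [0.136, 0.507, 0.239] pointing down, gripper open.
Joint ranges: [-2.94, 2.94], [-0.97, 2.17], [0.19, 2.56], [-1.23, 4.37], [0.02, 3.11], [-2.88, 2.88]. Speed limits (rad/s): [2.39, 2.39, 3.01, 3.14, 3.14, 3.14].

### API

Orientations are given as a unit quaternion [w, x, y, z].
In Python, from cell import r gives the robot as it stands. The module is installed in compiled form; this text tells all that it offers. Calls block until the motion is done:
- r.move_to(position, orientation): joint-space move of the TCP to a pose.
- r.move_straight(position, frame=None, speed=0.15, until_force=None): straight line of the TCP; frame=None keeps the orientation; speed is the mean speed in m/s. With until_force (N) it stops when the force on the tool has changed by that much, and returns True; else False.
- r.move_joints(angles): joint-space move.
- r.move_gripper(opening, f_grip=None): finger opening in m; f_grip is the grip in N (None keeps the last); returns when the fingers have stopped.
- r.dwell(seconds).
- r.ik(position, orientation): joint angles nearest the present ones, or None.
- r.camera(name): name is "side" or "top" or "wrist"; returns the picture (480x640x3 uint8, red, green, blue); there is no depth.
- r.camera_params(name): a dict with "vertical_fov" (degrees; the focal length in pixels is half the picture's height over the tangent of half this angle, whatever the lens; pixels are square), "cx", "cy" (the principal point, pixels), "R" (3x3) and "t" (3): a world point X has camera coordinates R X + t; the wrist camera has in their place "tool_from_camera" (4x4, takes a point from camera to tool coordinates, whose origin is the TCP and whose axes are the flange's). Camera axes: x right, y down, z forward; pixel columns grow to the right and rows downward; lengths in m; the calibration is good to about 2 mm. A picture is of the moment at which its call begins: read the wrist's pose just before it. camera_params takes no time and is no camera call.
A pose or a line that the arm cannot do raises r.IKError and nothing moves.
- r.finish_job(): hands the job in; it is judged then, once.
Readings, each from a call of its own:
- r.read_clock(): time.
- r.read_joint_positions(): joint angles.
- r.read_qvel(): joint speeds.
- r.read_tau(): joint torques, N m.
- r.read_eef_pos(): TCP position.
- r.read_orientation(): TCP orientation.
- r.read_force(): force on the tool from outside, world axes, zero at the start.
- r.read_ft_torque(): the same for the moment, N m.
- r.read_gripper_width(): finger opening in m.
- r.read_finger_force(): force on a finger pad.
Only numpy, scipy, OpenCV 4.12 (cv2) and the standard library are available. Lean on these libraries where they do the work, as an engineer would, in place of code of your own. Each camera call takes 0.05 s, during which the arm holds its last target. There are 200 camera calls.

## Working session

There is one attempt and no reset: what is moved stays moved. The work goes in short steps, each a Python script; the robot and the scene stay as the last script left them, time stands still between calls to the robot, and variables do not carry over. Pictures are saved under pics/ and viewed, at most 10 in all, crops included, and the job is handed in when it is done.

```bash
mkdir -p pics; ls
python3 - <<'E'
from cell import r
import cv2
for n in ["side","top"]:
    im=r.camera(n); cv2.imwrite(f"pics/{n}0.png",im[:,:,::-1]); print(n,r.camera_params(n))
print("wrist",r.camera_params("wrist")); print(r.read_orientation(), r.read_clock())
E
```

```text
pics
side {'vertical_fov': 51.850981899456784, 'cx': 321.39803317911964, 'cy': 247.34976981380072, 'R': array([[ 0.96782046, -0.25156711,  0.0061272 ],
       [-0.17159011, -0.67755458, -0.71517594],
       [ 0.18406626,  0.69111054, -0.69891762]]), 't': array([-0.50490365,  0.28976972,  0.68106791])}
top {'vertical_fov': 56.12271373513524, 'cx': 319.2006124207438, 'cy': 237.63222968534964, 'R': array([[ 0.02866171, -0.99884336, -0.03860635],
       [-0.99553689, -0.02505006, -0.09098789],
       [ 0.08991556,  0.04104192, -0.99510339]]), 't': array([0.18886109, 0.57977101, 0.86431728])}
wrist {'vertical_fov': 59.34821739296875, 'cx': 317.3689794333663, 'cy': 246.58894796964003, 'tool_from_camera': array([[-4.21941237e-04, -9.56805798e-01, -2.90727513e-01,
         7.54753636e-02],
       [ 9.99999899e-01, -4.49184757e-04,  2.69715985e-05,
         6.49554949e-04],
       [-1.56396949e-04, -2.90727472e-01,  9.56805891e-01,
        -1.45198681e-01],
       [ 0.00000000e+00,  0.00000000e+00,  0.00000000e+00,
         1.00000000e+00]])}
[-1.74678283e-04  1.31031632e-01  9.91378042e-01 -5.08914930e-04] 0.1
```

View pics/side0.png

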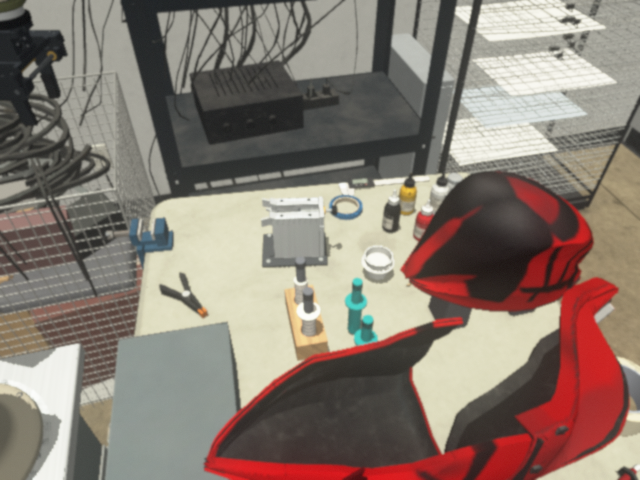

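View pics/top0.png

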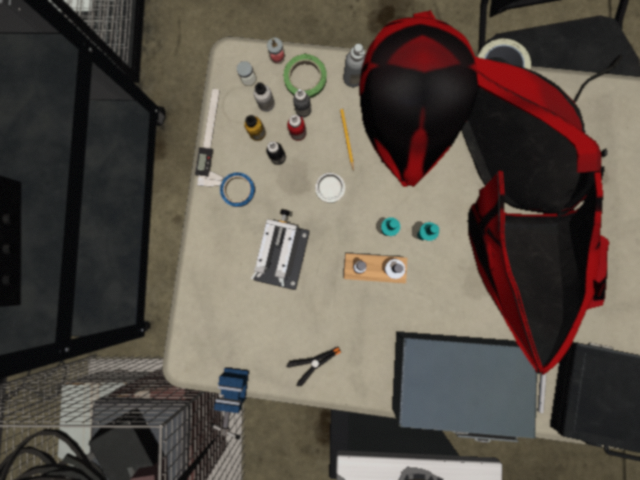

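The side view shows the block at (305,320), with the flanged syringe in the nearer bore at (309,312). The stand is at (297,232). In the top view the syringe is at (395,267), the plain tube at (360,266), and the stand at (280,253) with its mouth downwards. Next I'll take closer looks with the wrist camera.

```bash
cat > h.py <<'E'
from cell import r
import numpy as np, cv2
from scipy.spatial.transform import Rotation as Ro
def q_yaw(a): # tool down, closing line = y turned by a
    x,y,z,w=(Ro.from_euler('z',a)*Ro.from_quat([0,1,0,0])).as_quat(); return [w,x,y,z]
def cam(name):
    p=r.camera_params(name); f=240/np.tan(np.radians(p["vertical_fov"])/2)
    K=np.array([[f,0,p["cx"]],[0,f,p["cy"]],[0,0,1]])
    if name=="wrist":
        w,x,y,z=r.read_orientation(); T=np.eye(4); T[:3,:3]=Ro.from_quat([x,y,z,w]).as_matrix(); T[:3,3]=r.read_eef_pos()
        C=np.linalg.inv(T@p["tool_from_camera"]); return K,C[:3,:3],C[:3,3]
    return K,np.array(p["R"]),np.array(p["t"])
def ray(c,uv,z):
    K,R,t=c; d=R.T@np.linalg.inv(K)@np.array([uv[0],uv[1],1.]); o=-R.T@t
    return o+d*(z-o[2])/d[2]
def proj(c,X):
    K,R,t=c; v=K@(R@np.asarray(X)+t); return v[:2]/v[2]
E
python3 - <<'E'
from h import *
c=cam("top"); s=ray(c,(395,265),.12); m=ray(c,(280,252),.1)
print(s,m, ray(c,(286,213),.1))
for n,p in [("w_syr",s),("w_std",m)]:
    r.move_to([p[0],p[1],.27],q_yaw(0)); np.savez(n+".npz",*cam("wrist"))
    cv2.imwrite(f"pics/{n}.png",r.camera("wrist")[:,:,::-1])
print(r.read_clock())
E
```

```text
[0.52124411 0.06548505 0.12      ] [0.53993972 0.27258575 0.1       ] [0.61223828 0.26411313 0.1       ]
3.15
```

View pics/w_syr.png

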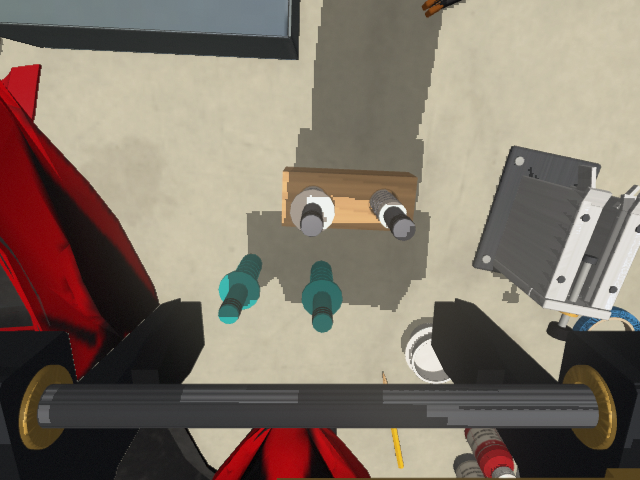

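View pics/w_std.png

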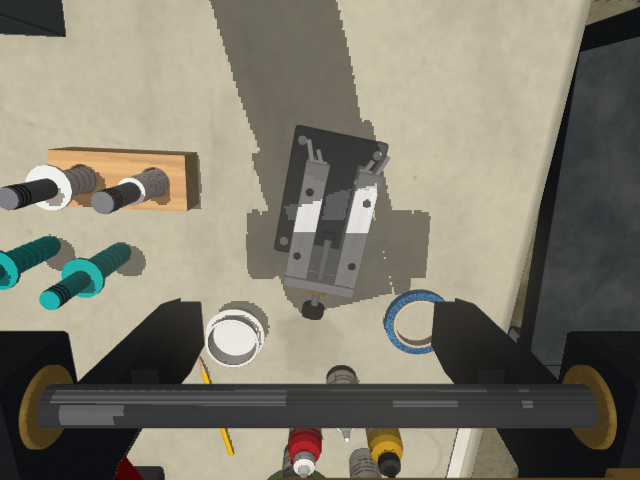

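View zoom.

In w_syr the stem-top disc of the flanged syringe is at (311,227) and the plain tube is to its right. In w_std the keeper has four dark screws near (310,192), (367,203), (297,255) and (351,266), which are symmetric about the slot. The mouth points up the image towards the robot, and the stop screw shows in the slot at about (329,240) to (322,285).

Run:
```python
from h import *
L=lambda n:[np.load(n+".npz")[f"arr_{i}"] for i in range(3)]
ws,wt=L("w_syr"),L("w_std")
def blob(im,uv,rad,thr,dark=True):
    g=cv2.cvtColor(im,cv2.COLOR_BGR2GRAY); m=(g<thr).astype(np.uint8)
    n,l,s,c=cv2.connectedComponentsWithStats(m[uv[1]-rad:uv[1]+rad+1,uv[0]-rad:uv[0]+rad+1])
    i=min(range(1,n),key=lambda i:np.hypot(*(c[i]-rad))); return c[i]+np.array(uv)-rad,s[i,4]
im=cv2.imread("pics/w_std.png"); P=[]
for uv in [(310,192),(367,203),(297,255),(351,266)]:
    b,a=blob(im,uv,7,90); X=ray(wt,b,.109); P.append(X); print(b,a,X)
P=np.array(P); A=(P[0]+P[1])/2; B=(P[2]+P[3])/2; d=B-A
print("mid",A,B,"yaw",np.degrees(np.arctan2(d[1],d[0])), "across",np.degrees(np.arctan2(*(-(P[1]-P[0])[:2]*[1,-1]))), np.linalg.norm(P[1]-P[0]),np.linalg.norm(P[3]-P[2]),np.linalg.norm(d))
g=cv2.imread("pics/w_syr.png")
c=cv2.HoughCircles(cv2.cvtColor(g[200:255,285:340],cv2.COLOR_BGR2GRAY),cv2.HOUGH_GRADIENT_ALT,1,5,param1=100,param2=.6,minRadius=7,maxRadius=30)
print(c+[285,200,0] if c is not None else None, ray(ws,(311,227),.135), ray(ws,(403,228),.135))
v=np.hstack([cv2.resize(im[115:325,260:400],None,fx=2.8,fy=2.8,interpolation=2),cv2.resize(g[160:265,270:430],None,fx=2.4,fy=5.6/1,interpolation=2)[:588]])
cv2.imwrite("pics/z.png",v)
```

```text
[309.25490196 191.92156863] 51 [0.51607404 0.2664215  0.109     ]
[363. 203.] 1 [0.52430942 0.30595725 0.109     ]
[296.55555556 255.53333333] 45 [0.56498107 0.25639399 0.109     ]
[351.31818182 266.20454545] 44 [0.57366101 0.29846752 0.109     ]
mid [0.52019173 0.28618937 0.109     ] [0.56932104 0.27743076 0.109     ] yaw -10.108311553031266 across -11.766575877379903 0.040384368905594575 0.04295954986928696 0.04990393179054323
[[[310.         223.          12.83302212]
  [313.         213.          10.82158947]]] [0.51692453 0.06251196 0.135     ] [0.51760372 0.12562745 0.135     ]
```

View pics/z.png

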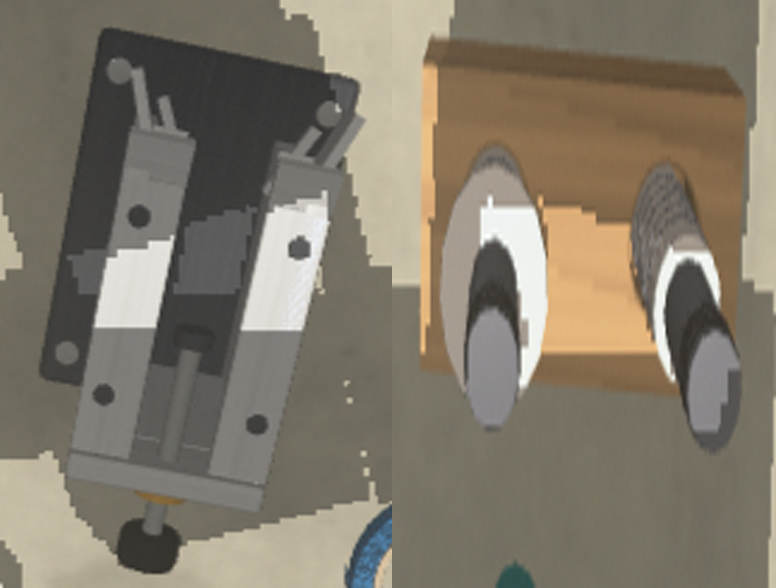

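```bash
cat > st.py <<'E'
from h import *
wt=[np.load("w_std.npz")[f"arr_{i}"] for i in range(3)]; ws=[np.load("w_syr.npz")[f"arr_{i}"] for i in range(3)]
P=np.array([ray(wt,u,.109) for u in [(309.6,192.1),(367.1,203.6),(296.8,255.7),(351.8,266.4)]])
A=P[:2].mean(0); B=P[2:].mean(0); d=B-A; yaw=np.arctan2(d[1],d[0]); e=P[1]-P[0]+P[3]-P[2]; yaw2=np.arctan2(-e[0],e[1])
ax=lambda a:np.array([np.cos(a),np.sin(a),0])
E
python3 - <<'E'
from st import *
print(np.degrees([yaw,yaw2]),A,B,[np.linalg.norm(v) for v in (d,e/2)])
z=lambda u,v:(260+u/2.8,115+v/2.8)
X=ax(yaw)
for n,uv,h in [("keeperL",(165,135),.109),("keeperR",(312,163),.109),("rear",(165,465),.109),("screwface",(192,330),.1005)]:
    print(n,(ray(wt,z(*uv),h)-A)@X)
s=ray(ws,(311.5,225.5),.135); print(s)
q=q_yaw((yaw+yaw2)/2)
r.move_to([s[0],s[1],.20],q); r.move_gripper(.040,20)
print(r.move_straight([s[0],s[1],.101],speed=.08,until_force=8), r.read_eef_pos())
r.move_gripper(0,25); print(r.read_gripper_width(),r.read_finger_force(),r.read_force())
p=r.read_eef_pos(); r.move_straight([p[0],p[1],p[2]+.055],speed=.08)
print(r.read_gripper_width(),r.read_force(),r.read_clock())
cv2.imwrite("pics/g.png",r.camera("wrist")[:,:,::-1])
E
```

```text
[-11.67463993 -11.53346291] [0.52048256 0.28783252 0.109     ] [0.56946814 0.2777107  0.109     ] [np.float64(0.05002037734557839), np.float64(0.04316290233139761)]
keeperL -0.02166865142583062
keeperR -0.02233850760531006
rear 0.06698722986583316
screwface 0.029641684893494193
[0.51586571 0.06285855 0.135     ]
False [0.51611717 0.06284818 0.10143855]
0.015225273015244374 24.992350721731782 [-0.09026905  0.33885787  1.43134225]
0.014971071059787512 [ 0.27180525 -0.51626671 -0.06595204] 7.6083
```

View pics/g.png

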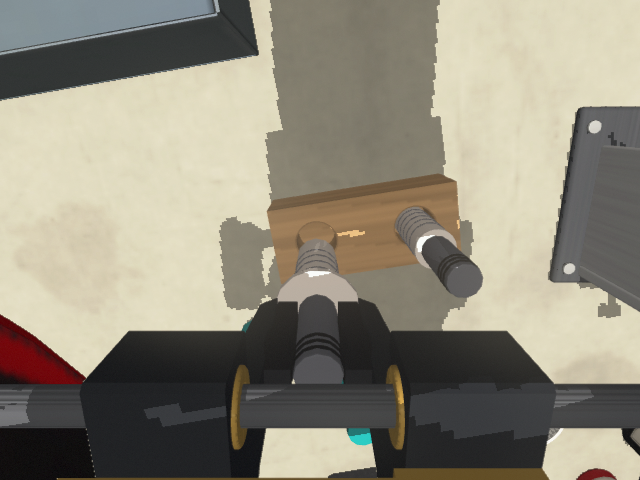

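The syringe is held by its stem and clear of the block, with the stem centred at column 318. Its bore at (318,235) is empty and the plain tube is still in place. I'll carry it to the front of the mouth and look at the alignment there.

Run:
```python
from st import *
a=(yaw+yaw2)/2; X=ax(a); M=(A+B)/2; pre=M+X*(-.025-.097)
p=r.read_eef_pos()
r.move_straight([pre[0],p[1],p[2]],speed=.15)
r.move_straight([pre[0],pre[1],.156],q_yaw(a) if 0 else None,speed=.2)
r.move_straight([pre[0],pre[1],.1149],speed=.1)
r.dwell(.2); print(pre,r.read_eef_pos(),r.read_gripper_width(),r.read_force(),r.read_clock())
np.savez("w_pre.npz",*cam("wrist")); c=cam("wrist")
cv2.imwrite("pics/pre.png",r.camera("wrist")[:,:,::-1])
for x in P: print(proj(c,x))
print([proj(c,[*r.read_eef_pos()[:2],z]) for z in (.104,.149)])
```

```text
[0.4254689  0.30731157 0.109     ] [0.42574879 0.30741576 0.11554511] 0.015523349467663787 [ 1.05275613 -0.22407456 -2.02826582] 10.5417
[269.19593136 506.77105104]
[362.29538618 506.45135459]
[272.48414068 584.5712758 ]
[359.06554995 584.50937436]
[array([315.66259052, 311.61481385]), array([315.20866119, 376.24890367])]
```

View pics/pre.png

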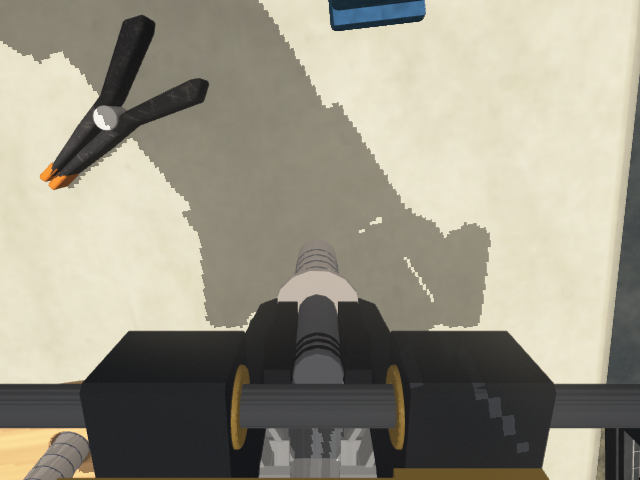

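The stem is at column 317.5, and the stand's lead-ins show below the rod at about (280,440) and (355,440), roughly symmetric about it. I'll enlarge that area to check.

Run:
```python
import cv2
im=cv2.imread("pics/pre.png"); cv2.imwrite("pics/pz.png",cv2.resize(im[350:480,250:390],None,fx=4.5,fy=4.5,interpolation=cv2.INTER_CUBIC))
```

```text
(no output)
```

View pics/pz.png

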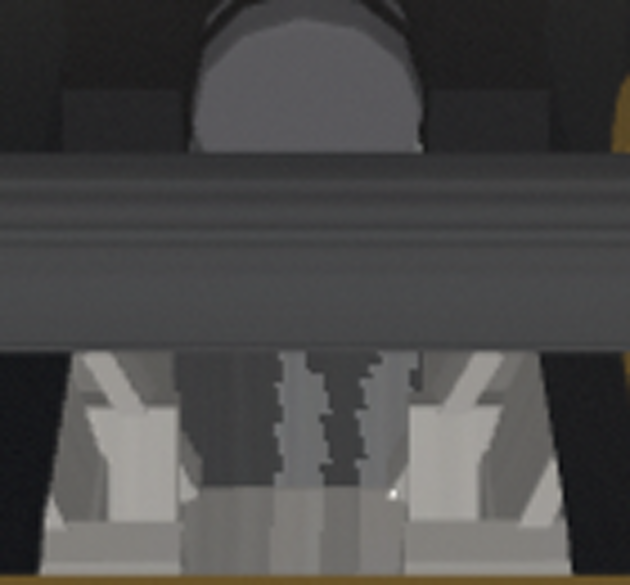

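The slot edges at zoom columns 181 and 409 have their centre about 1.0 mm to tool −y of the stem, which is at 307. I'll shift by that much and slide in with the force guard on.

```bash
cat > ins.py <<'E'
from st import *
a=(yaw+yaw2)/2; X=ax(a); Y=np.array([-X[1],X[0],0]); M=(A+B)/2
def tgt(s,dy=-.0010,z=.1143):
    t=M+X*(s-.025)+Y*dy; t[2]=z; return t   # s: along slot from front screw pair (stand x ~ s-0.008)
def st():
    p=r.read_eef_pos()-M; F=r.read_force(); print("s %.4f y %.4f z %.4f"%(p@X+.025,p@Y,p[2]+M[2]),"F x %.1f y %.1f z %.1f"%(F@X,F@Y,F[2]),"w %.4f t %.1f"%(r.read_gripper_width(),r.read_clock()))
E
python3 - <<'E'
from ins import *
r.move_straight(tgt(-.097),speed=.02); r.dwell(.1); st()
h=r.move_straight(tgt(-.03),speed=.04,until_force=6); print(h); st()
if not h:
    h=r.move_straight(tgt(-.005),speed=.03,until_force=6); print(h); st()
    if not h:
        h=r.move_straight(tgt(.04),speed=.01,until_force=5); print(h); st()
E
```

```text
s -0.0970 y -0.0010 z 0.1143 F x -0.4 y 0.3 z -1.3 w 0.0152 t 10.9
False
s -0.0302 y -0.0010 z 0.1143 F x -0.6 y 0.1 z -0.5 w 0.0150 t 12.8
False
s -0.0050 y -0.0010 z 0.1143 F x -0.3 y 0.2 z -0.5 w 0.0152 t 13.8
True
s 0.0109 y -0.0011 z 0.1137 F x -0.1 y 0.5 z -0.4 w 0.0150 t 15.8
```

Contact came at s = 10.9 mm, where the camera put the stop (11.6 mm). I'll press up gradually from there.

Run:
```python
from ins import *
s=.0105; F=0
for i in range(16):
    s+=.0003; r.move_straight(tgt(s),speed=.01); r.dwell(.1); F=np.mean([r.read_force()@X for _ in range(3)]); st()
    if F<-8.5: break
if F<-5: 
    for _ in range(4): r.dwell(.2); st()
```

```text
s 0.0108 y -0.0010 z 0.1142 F x -0.2 y -0.0 z -1.1 w 0.0151 t 16.1
s 0.0110 y -0.0010 z 0.1143 F x -1.2 y -0.8 z -0.1 w 0.0152 t 16.5
s 0.0112 y -0.0010 z 0.1143 F x -3.1 y 0.2 z 0.2 w 0.0151 t 16.8
s 0.0114 y -0.0010 z 0.1143 F x -5.9 y -0.7 z 1.6 w 0.0150 t 17.2
s 0.0115 y -0.0010 z 0.1143 F x -6.0 y -0.1 z 3.2 w 0.0153 t 17.5
s 0.0116 y -0.0009 z 0.1143 F x -7.1 y -0.2 z 2.1 w 0.0151 t 17.9
s 0.0117 y -0.0009 z 0.1143 F x -7.6 y -0.9 z 3.8 w 0.0149 t 18.2
s 0.0118 y -0.0009 z 0.1143 F x -8.2 y -0.4 z 3.9 w 0.0153 t 18.6
s 0.0120 y -0.0009 z 0.1143 F x -10.0 y -0.8 z 4.5 w 0.0151 t 18.9
s 0.0120 y -0.0009 z 0.1143 F x -9.2 y -1.9 z 4.3 w 0.0152 t 19.1
s 0.0119 y -0.0009 z 0.1143 F x -9.8 y -0.3 z 4.4 w 0.0149 t 19.3
s 0.0120 y -0.0009 z 0.1143 F x -10.0 y -0.4 z 4.9 w 0.0154 t 19.5
s 0.0120 y -0.0009 z 0.1143 F x -8.9 y -1.5 z 4.2 w 0.0148 t 19.7
```

About 10 N has been held on the stop for over 0.8 s. I'll back off slightly to take the load off, release and retreat upwards.

Run:
```python
from ins import *
r.move_straight(tgt(.0110,dy=-.0009),speed=.01); st()
r.move_gripper(.044); r.dwell(.2); st()
p=r.read_eef_pos(); r.move_straight([p[0],p[1],p[2]+.06],speed=.06); 
b=tgt(-.02); r.move_straight([b[0],b[1],.27],speed=.15); r.dwell(.3); st()
c=cam("wrist"); im=r.camera("wrist")[:,:,::-1]; cv2.imwrite("pics/end.png",im)
print([proj(c,[*tgt(.0109)[:2],z]) for z in (.101,.147)])
```

```text
s 0.0111 y -0.0009 z 0.1142 F x -2.2 y -0.2 z -1.0 w 0.0151 t 20.1
s 0.0110 y -0.0009 z 0.1143 F x 0.7 y -0.1 z -0.7 w 0.0440 t 20.9
s -0.0200 y -0.0011 z 0.2695 F x -0.7 y -0.2 z -0.7 w 0.0439 t 23.2
[array([316.95227122, 260.79954196]), array([316.7948838 , 282.35790279])]
```

View pics/end.png

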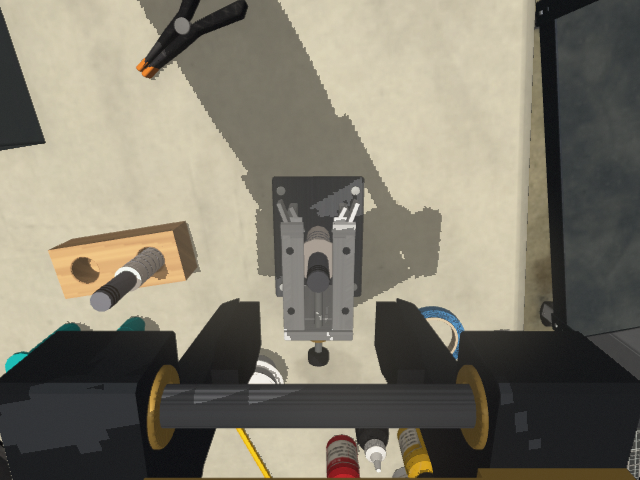

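The syringe hangs upright in the slot. Its stem top is at (318,282), against a predicted (317,282), and the flange is under the keeper at the stop. The tube, cup and tape are where they were.

```bash
python3 -c "
from cell import r
print(r.finish_job())"
```

```text
the job is handed in; nothing more can be done
None
```

The syringe hangs upright in the stand slot, pressed against the screw stop at about 10 N for over half a second and then released; the job is handed in, but no verdict was returned.

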